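# Tip two parts crates, find the stamped one, push it into dispatch

## Robot

A 7-joint arm with a two-finger parallel gripper is mounted at the origin on the work surface. World frame = base frame: x ahead of the robot, y to its left, z up, the work surface at z = 0. Lengths are in mm, angles in rad, forces in N, time in s.
With the tool pointing down it reaches from about 400 to 875 mm from the base axis. Payload 4.4 kg.
Tool frame: the origin (TCP) lies midway between the tips of the shut fingers; the grasp point (between the pads) lies 19 mm behind it (ctrl.grip_point_offset is the distance from the TCP to the grasp point, in mm); z points along the fingers, x is the direction in which the jaws open and shut, and the axes are right-handed (so a half turn about z gives the same grasp; the last joint's range is limited). The gripper opens to 85 mm and grips with 20 to 120 N. Pads are 22 mm wide; open, the fingers measure 114 mm over their backs; the gripper's body (76 mm by 85 mm) begins 54 mm behind the grasp point. The pads swing forward as they close: fully open they stand 13 mm farther back than shut.
Start: joints at [-1.222, 0.628, 0.038, 1.517, -0.027, 0.996, -0.02], TCP at [261.933, 594.902, 231.313] pointing down, gripper open.
Joint ranges: [-3.06, 3.06], [-0.37, 2.12], [-1.25, 1.32], [0.18, 2.47], [-1.1, 4.24], [0.23, 1.98], [-2.94, 2.94]. Speed limits (rad/s): [2.57, 2.57, 3.14, 3.14, 3.14, 3.14, 3.14].

## Interface

Orientations are given as [roll, pitch, yaw] about the fixed x, y, z axes, in that order (R = Rz(yaw) Ry(pitch) Rx(roll)).
In Python, from cell import ctrl, viewer gives the robot as it stands.
- The arm moves only by the tool apply_moves, never from a script. Its argument "series" is a list that holds one entry, the list of rows, each a list of 6 numbers: the shift along the tool's x, y, z normalised to -1 to 1, where 1 is 50 mm, then the turn, a rotation vector about the tool's x, y, z normalised to -1 to 1, where 1 is 6 degrees. In form: [[[tx, ty, tz, rx, ry, rz], ...]]. A call has exactly 5 rows; each row shifts and turns the commanded pose from where the row before left it, along the tool's axes as they then stand; what a row does not reach is not made up. A row lasts 1/8 s, in which the tool goes at most 62.5 mm and 10.7 degrees, less where a joint would pass 70% of its speed; a pose out of reach is approached as far as the arm can. A call with a number of a shift or a turn outside -1 to 1 is refused whole. A call with a gripper value outside its range is refused whole. "claw" is the gripper command: -1 is shut, 1 is fully open, values between are in proportion, set as the call begins (left out, the last holds). The fingers move at their own pace and stop on an object; the grip force is fixed at half the most. Time passes only in rows, so rows that do not move let the fingers close, or fill a call up. It gives the time, the measured TCP pose, the force and the opening at its end, in the units of the state.
- ctrl.read_state(): the state, without advancing time (a new reading comes with each control period).
- viewer.get_image(name): name is "side" or "top"; returns the picture (420x560x3 uint8, blue, green, red); there is no depth.
- viewer.camera_info(name): a dict with "K" (3x3 intrinsics, pixels), "R" (3x3) and "t" (3): a world point X has camera coordinates R X + t. Camera axes: x right, y down, z forward; pixel columns grow to the right and rows downward; lengths in mm; the calibration is good to about 2 mm. A picture is of the moment at which its call begins. camera_info takes no time and is no camera call.
- ctrl.finish_job(): hands the job in, once; it reports no verdict.
Trained networks look in the newest picture that a camera, given by its name, has taken for a name from the list of things; names that differ only in an ending like _2 or _b are one class to them, and where a whole thing is asked for, a point or a joint stands for the part that bears it (a point fixed in the world has none). Each returns a list of dicts, best first, with "score" (0 to 1); they miss things now and then, are a little off and sometimes report something else, mostly with a low value. They report only what shows in the picture. A call takes as long as a camera call.
- viewer.find_in(camera, label): "location" ([column, row] as shares, 0 to 1, of the picture: columns of its width, rows of its height, amid what is visible of it).
The state is a dict: "clock": time; "qpos": joint angles; "qd": joint speeds; "tau": joint torques, N m; "eef_pos": TCP position; "tool_rot": TCP orientation; "force": force on the tool from outside, world axes, zero at the start; "torque": the same for the moment, N m; "width": finger opening in mm.
Only numpy, scipy, OpenCV 4.12 (cv2) and the standard library are available. Lean on these libraries where they do the work, as an engineer would, in place of code of your own. Each camera call takes 0.05 s, during which the arm holds its last target. There are 200 camera calls.

## Task

One of the two blue crates standing beside the yellow-taped dispatch lane carries a round red inspection stamp underneath. Using only your fingertips, tip both crates over onto their sides, clear of the lane, and look underneath (tipped towards the robot, their undersides face the front camera), then push the stamped one, lying on its side, across the tape until it lies wholly inside the lane. Never pick a crate up, leave the other one lying where it was tipped, and disturb nothing else.

Things in the scene. Friction and masses are not known exactly. Their poses are not given: they have to be found in the camera images.
- crate_left: closed blue parts crate, grey lid fixed on; 100 mm along its x, 120 along its y, 100 tall; 0.3 to 0.55 kg, centre of mass 34 mm above the base: it falls onto its side by itself once tilted past about 54 deg. Rubber feet 4 mm in from the x faces: pushed near its top it tips, not slides. Origin: centre of the underside, z through the lid. A 48 mm window there shows a white card, bare or with the red stamp
- crate_right: closed blue parts crate, grey lid fixed on; 100 mm along its x, 120 along its y, 100 tall; 0.3 to 0.55 kg, centre of mass 34 mm above the base: it falls onto its side by itself once tilted past about 54 deg. Rubber feet 4 mm in from the x faces: pushed near its top it tips, not slides. Origin: centre of the underside, z through the lid. A 48 mm window there shows a white card, bare or with the red stamp
- crate_left_mid (a point): centre of crate_left, 50 mm from each x face, lid and underside, 60 mm from its y faces
- crate_right_mid (a point): centre of crate_right, 50 mm from each x face, lid and underside, 60 mm from its y faces
- lane: dispatch lane: flat area of the white bench between two 20 mm wide yellow tapes that run along its x axis, away from the robot; 200 mm between the tapes, 540 mm long, closed by a cross tape at the far end. Nothing raised. Origin on the bench in the middle of the lane, x along it away from the robot, y across it
- sent_crate: crate sent earlier: same make, already lying on its side in the far end of the lane with its red stamp turned away from the robot; origin on the bench under its middle; 100 x 120 x 100 mm
- marker: marker pen, white with red cap, lying, 130 mm long, 17 mm thick, beyond the right-hand crate, across the view of the robot; origin under its middle, x along it
- adapter: white plastic adapter box, 95 x 60 x 24 mm, right rear; origin under its middle
- solvent: clear bottle with red cap, 54 mm thick, 125 mm tall, left rear; origin at the centre of its foot
- driver: screwdriver with yellow handle, 170 mm long, lying at the left; origin on the surface under it, x along it
- flux: small amber jar with black lid, 44 mm thick, 40 mm tall, beyond the left-hand crate beside the lane; origin at the centre of its foot

How it is judged:
By the outcome, as a careful person would: the job done as asked, in the order asked, and still so for the second after the job is handed in, with the robot touching nothing.
It also fails if it takes over 72 s, if anything falls off the work surface, if the arm or the gripper's body presses on something with over 40 N, if the wrist force passes 120 N, or if a joint passes its speed limit or range.

## Working session

There is one attempt and no reset: what is moved stays moved. The work goes in short steps, Python scripts to look and compute and a tool call to move; the robot and the scene stay as the last step left them, time stands still between calls to the robot, and variables do not carry over. Pictures are saved under pics/ and viewed, about 8 in all and at most 12, crops included, and the job is handed in when it is done.

Besides the shell and the picture viewer there is one more tool, called after "Call:" as name(argument=value, ...), one argument or row to a line, values as JSON. apply_moves: Moves the arm, as the interface text tells. Scaled input: -1 to 1 covers 50 mm each way for a shift and 6 degrees each way for a turn. Its arguments: {"type":"object","properties":{"series":{"type":"array","items":{"type":"array","items":{"type":"array","items":{"type":"number"}}}},"claw":{"type":"number"}},"required":["series"]}

```bash
mkdir -p pics; ls; python3 - <<'E'
from cell import ctrl, viewer
import cv2, numpy as np
for n in ("side","top"):
    im=viewer.get_image(n); cv2.imwrite(f"pics/{n}0.png",im)
    c=viewer.camera_info(n); R=np.array(c["R"]);t=np.array(c["t"]); print(n,c["K"],"pos",-R.T@t,"fwd",R[2],"right",R[0])
    for l in ("crate_left","crate_right","sent_crate","lane","flux","marker"):
        print(l,[(np.round(np.array(d["location"])*[560,420]),round(d["score"],2)) for d in viewer.find_in(n,l)][:3])
print(ctrl.read_state())
E
```

```text
pics
side [[529.9239352    0.         278.21156089]
 [  0.         529.9239352  207.68676997]
 [  0.           0.           1.        ]] pos [-672.43278163    1.50502236 1119.84939254] fwd [ 0.78358398  0.01400232 -0.62112808] right [ 0.01444871 -0.99988631 -0.00431304]
crate_left [(array([188., 249.]), 0.84), (array([372., 235.]), 0.4)]
crate_right [(array([368., 234.]), 0.68)]
sent_crate [(array([289., 195.]), 0.84)]
lane [(array([329., 220.]), 0.75)]
flux []
marker [(array([349., 204.]), 0.57)]
top [[543.83140295   0.         287.74055325]
 [  0.         543.83140295 207.67031593]
 [  0.           0.           1.        ]] pos [ 434.62741617   22.4515487  1444.38075679] fwd [ 0.15338238 -0.01108253 -0.98810476] right [-0.02478592 -0.99966565  0.0073647 ]
crate_left [(array([193., 260.]), 0.77)]
crate_right [(array([393., 240.]), 0.88)]
sent_crate [(array([296., 166.]), 0.85)]
lane []
flux [(array([227., 174.]), 0.75), (array([111., 287.]), 0.55)]
marker [(array([367., 174.]), 0.73)]
{'clock': 0.7, 'qpos': array([-1.2217971 ,  0.62836929,  0.03850488,  1.51740378, -0.02697994,
        0.99630545, -0.02002629]), 'qd': array([-0.0002393 , -0.00021565,  0.00055008, -0.00071505, -0.00015003,
        0.00177741,  0.00193768]), 'tau': array([ 1.47672305e-03, -5.63107860e+01,  1.22589067e+00, -1.93753105e+01,
        1.10109831e-02,  1.64936078e-03,  1.83879263e-05]), 'eef_pos': array([261.9424007 , 594.89761272, 231.33222608]), 'tool_rot': array([-3.14157404e+00, -3.21417020e-05,  1.15595267e+00]), 'force': array([-0.23233446,  0.38691468,  0.22130667]), 'torque': array([-0.02350044,  0.02529301,  0.00333244]), 'width': 85.52689647246393}
```

View pics/side0.png

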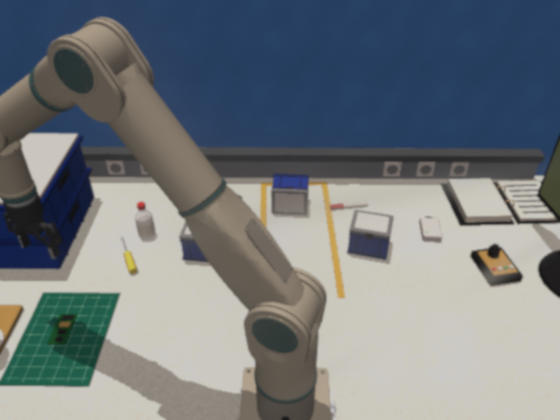

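View pics/top0.png

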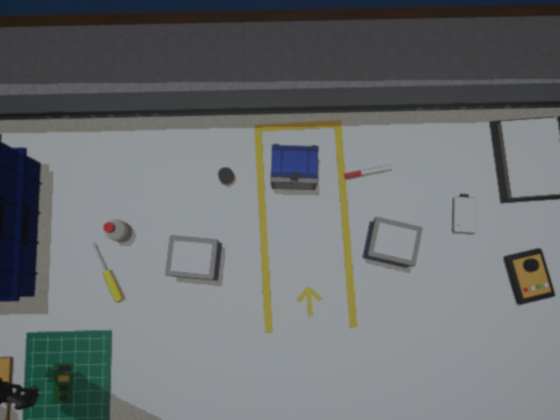

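```bash
python3 - <<'E'
import cv2, numpy as np
im=cv2.imread("pics/top0.png")
a=cv2.resize(im[225:290,155:235],None,fx=5,fy=5,interpolation=cv2.INTER_CUBIC)
b=cv2.resize(im[205:270,355:435],None,fx=5,fy=5,interpolation=cv2.INTER_CUBIC)
cv2.imwrite("pics/crop.png",np.hstack([a,b]))
E
```

```text
(no output)
```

View pics/crop.png

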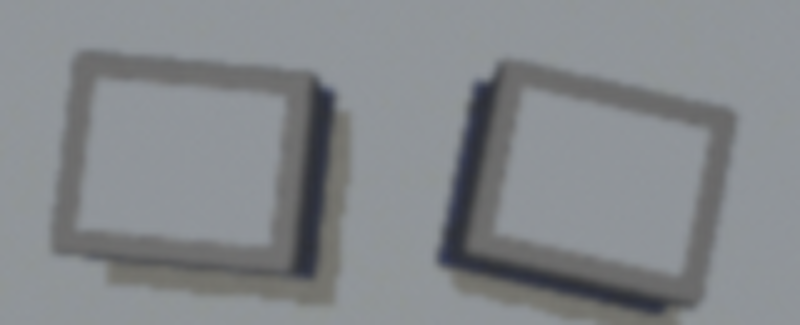

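```bash
cat > h.py <<'E'
from cell import ctrl, viewer
import cv2, numpy as np
def ray(cam,px,z):
    c=viewer.camera_info(cam);K,R,t=(np.array(c[k],float) for k in("K","R","t"))
    o=-R.T@t; d=R.T@np.linalg.inv(K)@np.c_[np.reshape(px,(-1,2)),np.ones(len(np.reshape(px,(-1,2))))].T
    return (o[:,None]+d*(z-o[2])/d[2]).T[:,:2]
def proj(cam,X):
    c=viewer.camera_info(cam);K,R,t=(np.array(c[k],float) for k in("K","R","t"))
    p=K@(R@np.reshape(X,(-1,3)).T+t[:,None]); return (p[:2]/p[2]).T
E
python3 - <<'E'
from h import *
L=np.array([[77,52],[320,75],[295,272],[53,250]])/5+[155,225]
Rr=(np.array([[505,60],[737,110],[697,305],[465,250]])-[400,0])/5+[355,205]
for P in(L,Rr):
    w=ray("top",P,100); print(w.round(),w.mean(0).round(1)); 
    d=w-np.roll(w,-1,0); print(np.linalg.norm(d,axis=1).round(1)); a=w[0]-w[1]+w[3]-w[2]; print("y axis dir deg",np.degrees(np.arctan2(a[1],a[0])))
print("lane corners", ray("top",[[262,126],[341,123],[258,128],[271,332],[265,332],[349,327],[356,327]],0).round())
print("tools",ray("top",[[227,175],[345,177],[392,166],[114,298],[97,245],[117,231]],10).round())
print("sent",ray("top",[[272,147],[318,147],[317,189],[272,189]],50).round())
E
```

```text
[[581. 300.]
 [566. 180.]
 [470. 192.]
 [483. 311.]] [525.1 245.6]
[121.1  97.3 119.2  97.8]
y axis dir deg 83.32175984891407
[[ 615. -212.]
 [ 587. -327.]
 [ 490. -301.]
 [ 520. -188.]] [ 553.  -257.1]
[117.9  99.6 117.   97.4]
y axis dir deg 75.77545880851508
lane corners [[ 888.   71.]
 [ 892. -146.]
 [ 882.   83.]
 [ 333.   58.]
 [ 334.   73.]
 [ 341. -145.]
 [ 341. -164.]]
tools [[ 750.  168.]
 [ 737. -150.]
 [ 765. -278.]
 [ 431.  463.]
 [ 570.  511.]
 [ 606.  459.]]
sent [[814.  44.]
 [811. -77.]
 [699. -71.]
 [701.  47.]]
```

Call:
apply_moves(
  series=[
    [[-0.69, 0.83, 0, 0, 0, 0], [-0.69, 0.83, 0, 0, 0, 0], [-0.69, 0.83, 0, 0, 0, 0], [-0.69, 0.83, 0, 0, 0, 0], [-0.69, 0.83, 0, 0, 0, 0]],
  ],
  claw=-1,
)

```text
clock: 1.32
eef_pos: [383.1, 351.9, 231.6]
tool_rot: [3.141, -0.001, 1.156]
force: [1.6, 0.4, 0.2]
width: 0.3
```

Call:
apply_moves(
  series=[
    [[-0.69, 0.83, 0, 0, 0, 0], [-0.69, 0.83, 0, 0, 0, 0], [0, 0, 0.9, 0, 0, -0.95], [0, 0, 0.9, 0, 0, -0.95], [0, 0, 0.9, 0, 0, -0.95]],
  ],
)

```text
clock: 1.95
eef_pos: [431.1, 257.0, 95.5]
tool_rot: [3.14, -0.001, 1.457]
force: [0.1, 0.2, -0.4]
width: 0.1
```

Call:
apply_moves(
  series=[
    [[0, 0.4, 0.15, 0, 0, 0], [0, 0.25, 0, 0, 0, 0], [0, 0.25, 0, 0, 0, 0], [0, 0.25, 0, 0, 0, 0], [0, 0.25, 0, 0, 0, 0]],
  ],
)

```text
clock: 2.58
eef_pos: [488.5, 250.2, 90.8]
tool_rot: [-3.121, 0.005, 1.458]
force: [-39.4, 3.9, 50.3]
width: -0.3
```

```bash
python3 - <<'E'
from h import *
im=viewer.get_image("side"); im2=viewer.get_image("top"); cv2.imwrite("pics/s1.png",np.hstack([cv2.resize(im[150:300,120:300],None,fx=2,fy=2),cv2.resize(im2[180:330,120:300],None,fx=2,fy=2)]))
E
```

```text
(no output)
```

View pics/s1.png

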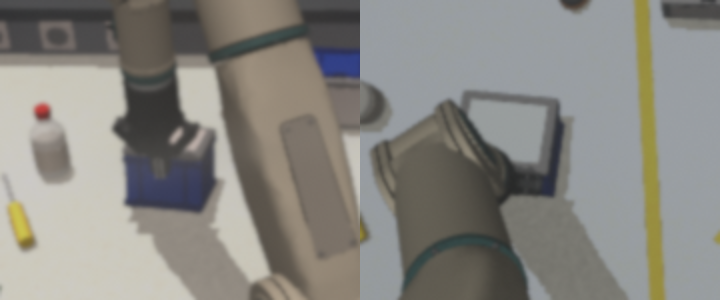

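Call:
apply_moves(
  series=[
    [[0, 0.14, -0.16, 0, 0, 0], [0, 0.2, -0.14, 0, 0, 0], [0, 0.24, -0.12, 0, 0, 0], [0, 0.3, -0.1, 0, 0, 0], [0, 0.3, -0.06, 0, 0, 0]],
  ],
)

```text
clock: 3.3
eef_pos: [559.7, 242.2, 119.6]
tool_rot: [3.14, -0.001, 1.454]
force: [-0.7, 0.7, 0.3]
width: 0.1
```

Call:
apply_moves(
  series=[
    [[0, -0.6, -0.4, 0, 0, 0], [0, -0.8, -0.6, 0, 0, 0], [-0.6, -0.6, -0.5, 0, 0, 0], [-1, 0, 0, 0, 0, 0.6], [-1, 0, 0, 0, 0, 0.65]],
  ],
)

```text
clock: 3.92
eef_pos: [441.8, 124.1, 194.6]
tool_rot: [3.138, -0.002, 1.323]
force: [0.8, 0.4, -0.4]
width: -0.1
```

```bash
python3 - <<'E'
from h import *
im=viewer.get_image("side"); im2=viewer.get_image("top"); cv2.imwrite("pics/s2.png",np.hstack([cv2.resize(im[150:300,120:300],None,fx=2,fy=2),cv2.resize(im2[150:300,120:300],None,fx=2,fy=2)]))
s=ctrl.read_state();p=s["eef_pos"];y=s["tool_rot"][2];d=np.array([461,-234])-p[:2]
print(p,np.degrees(y),d[0]*np.cos(y)+d[1]*np.sin(y),d[0]*np.sin(y)-d[1]*np.cos(y))
E
```

```text
[440.17593685 119.04569343 194.04270072] 75.33800473240085 -336.2781542287215 109.50756248576705
```

View pics/s2.png

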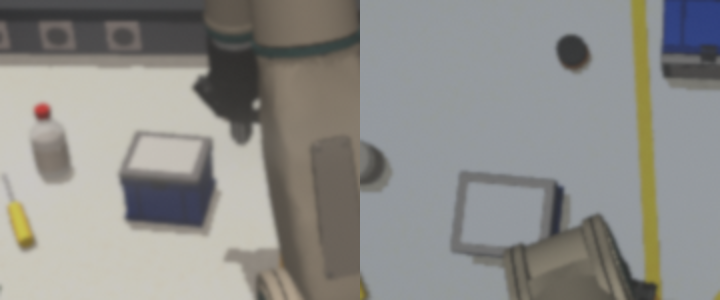

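Call:
apply_moves(
  series=[
    [[-0.96, 0.31, 0, 0, 0, 0], [-0.96, 0.31, 0, 0, 0, 0], [-0.96, 0.31, 0, 0, 0, 0], [-0.96, 0.31, 0, 0, 0, 0], [-0.96, 0.31, 0, 0, 0, 0]],
  ],
)

```text
clock: 4.65
eef_pos: [458.7, -128.2, 194.0]
tool_rot: [3.139, -0.0, 1.324]
force: [1.4, 0.2, -0.8]
width: -0.1
```

Call:
apply_moves(
  series=[
    [[-0.96, 0.31, 0, 0, 0, 0], [-0.96, 0.31, 0, 0, 0, 0], [0, 0, 0.76, 0, 0, 0], [0, 0, 0.76, 0, 0, 0], [0, 0, 0.76, 0, 0, 0]],
  ],
)

```text
clock: 5.28
eef_pos: [465.5, -227.9, 78.8]
tool_rot: [3.138, 0.0, 1.324]
force: [0.2, 0.5, 0.4]
width: -0.2
```

Call:
apply_moves(
  series=[
    [[0, 0.24, 0, 0, 0, 0], [0, 0.2, 0, 0, 0, 0], [0, 0.14, 0, 0, 0, 0], [0, 0.1, 0, 0, 0, 0], [0, 0, 0, 0, 0, 0]],
  ],
)

```text
clock: 5.9
eef_pos: [495.5, -235.6, 79.3]
tool_rot: [-3.139, -0.0, 1.323]
force: [-5.7, 0.6, 2.6]
width: -0.1
```

Call:
apply_moves(
  series=[
    [[0, 0.14, -0.12, 0, 0, 0], [0, 0.17, -0.12, 0, 0, 0], [0, 0.18, -0.12, 0, 0, 0], [0, 0.19, -0.1, 0, 0, 0], [0, 0.2, -0.09, 0, 0, 0]],
  ],
)

```text
clock: 6.52
eef_pos: [536.7, -246.3, 108.4]
tool_rot: [-3.136, 0.0, 1.323]
force: [-10.8, 3.5, 22.7]
width: 0.3
```

Call:
apply_moves(
  series=[
    [[0, 0.2, -0.07, 0, 0, 0], [0, 0.2, -0.06, 0, 0, 0], [0, 0.2, -0.04, 0, 0, 0], [0, 0.2, -0.02, 0, 0, 0], [0, 0.2, -0.01, 0, 0, 0]],
  ],
)

```text
clock: 7.15
eef_pos: [592.6, -260.7, 121.2]
tool_rot: [3.131, 0.001, 1.323]
force: [-2.0, -0.0, 15.1]
width: 0.2
```

Call:
apply_moves(
  series=[
    [[0, 0.16, 0, 0, 0, 0], [0, 0.16, 0.02, 0, 0, 0], [0, 0.16, 0.04, 0, 0, 0], [0, 0.16, 0.04, 0, 0, 0], [0, 0, 0, 0, 0, 0]],
  ],
)

```text
clock: 7.78
eef_pos: [622.2, -267.5, 113.6]
tool_rot: [3.135, 0.0, 1.324]
force: [-0.9, 1.1, 0.1]
width: 0.3
```

```bash
python3 - <<'E'
from h import *
im=viewer.get_image("side"); im2=viewer.get_image("top"); cv2.imwrite("pics/s3.png",np.hstack([cv2.resize(im[150:300,300:480],None,fx=2,fy=2),cv2.resize(im2[130:280,320:500],None,fx=2,fy=2)]))
E
```

```text
(no output)
```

View pics/s3.png

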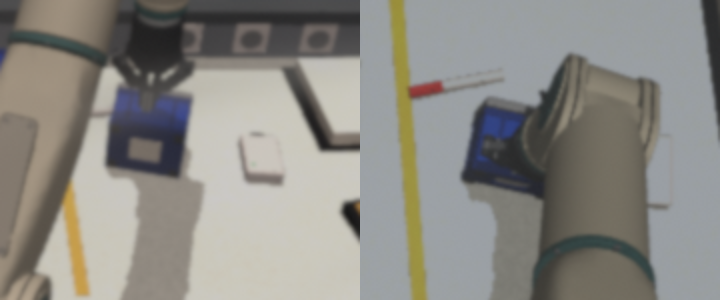

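Call:
apply_moves(
  series=[
    [[0, 0, -0.9, 0, 0, 0], [0, 0, -0.9, 0, 0, 0], [0.92, -0.63, 0, 0, 0, 0], [0.92, -0.63, 0, 0, 0, 0], [0.92, -0.63, 0, 0, 0, 0]],
  ],
)

```text
clock: 8.5
eef_pos: [560.0, -108.1, 201.0]
tool_rot: [-3.141, -0.0, 1.323]
force: [1.1, 0.4, 0.6]
width: 0.3
```

Call:
apply_moves(
  series=[
    [[0.92, -0.63, 0, 0, 0, 0], [0.92, -0.63, 0, 0, 0, 0], [0.92, -0.63, 0, 0, 0, 0], [0.92, -0.63, 0, 0, 0, 0], [0.92, -0.63, 0, 0, 0, 0]],
  ],
)

```text
clock: 9.12
eef_pos: [463.7, 153.2, 201.1]
tool_rot: [-3.141, 0.0, 1.323]
force: [0.7, -0.3, -0.6]
width: -0.0
```

Call:
apply_moves(
  series=[
    [[0.92, -0.63, 0, 0, 0, 0], [0.92, -0.63, 0, 0, 0, 0], [0, 0, 0.7, 0, 0, -0.42], [0, 0, 0.7, 0, 0, -0.42], [0, 0, 0.4, 0, 0, -0.42]],
  ],
)

```text
clock: 9.75
eef_pos: [424.9, 255.9, 109.6]
tool_rot: [-3.139, 0.002, 1.458]
force: [0.6, 0.1, 0.8]
width: -0.1
```

Call:
apply_moves(
  series=[
    [[0, 0.2, 0.61, 0, 0, 0], [0, 0.2, 0, 0, 0, 0], [0, 0.2, 0, 0, 0, 0], [0, 0.2, 0, 0, 0, 0], [0, 0, 0, 0, 0, 0]],
  ],
)

```text
clock: 10.38
eef_pos: [466.6, 251.8, 81.5]
tool_rot: [3.141, -0.001, 1.455]
force: [-0.0, 0.2, -0.3]
width: 0.3
```

Call:
apply_moves(
  series=[
    [[0, 0.14, -0.12, 0, 0, 0], [0, 0.17, -0.12, 0, 0, 0], [0, 0.18, -0.12, 0, 0, 0], [0, 0.19, -0.1, 0, 0, 0], [0, 0.2, -0.09, 0, 0, 0]],
  ],
)

```text
clock: 11.0
eef_pos: [507.6, 247.4, 110.3]
tool_rot: [-3.138, 0.0, 1.457]
force: [-9.7, 0.0, 18.3]
width: -0.1
```

Call:
apply_moves(
  series=[
    [[0, 0.2, -0.07, 0, 0, 0], [0, 0.2, -0.06, 0, 0, 0], [0, 0.2, -0.04, 0, 0, 0], [0, 0.2, -0.02, 0, 0, 0], [0, 0.2, -0.01, 0, 0, 0]],
  ],
)

```text
clock: 11.62
eef_pos: [563.6, 241.5, 122.9]
tool_rot: [3.133, -0.004, 1.455]
force: [-1.2, -2.3, 17.8]
width: 0.2
```

Call:
apply_moves(
  series=[
    [[0, 0.16, 0, 0, 0, 0], [0, 0.16, 0.02, 0, 0, 0], [0, 0.16, 0.04, 0, 0, 0], [0, 0.16, 0.04, 0, 0, 0], [0, 0, 0, 0, 0, 0]],
  ],
)

```text
clock: 12.25
eef_pos: [591.9, 236.7, 113.2]
tool_rot: [3.141, 0.0, 1.455]
force: [0.1, 0.5, -0.5]
width: -0.2
```

Call:
apply_moves(
  series=[
    [[0, 0, -0.6, 0, 0, 0], [0, 0, -0.6, 0, 0, 0], [0.5, 0, -0.6, 0, 0, 0], [1, 0, 0, 0, 0, 0], [1, 0, 0, 0, 0, 0]],
  ],
)

```text
clock: 12.88
eef_pos: [605.5, 362.5, 203.6]
tool_rot: [-3.141, 0.0, 1.455]
force: [0.5, -0.3, 0.9]
width: 0.0
```

```bash
python3 - <<'E'
from h import *
im=viewer.get_image("side"); im2=viewer.get_image("top"); cv2.imwrite("pics/s4.png",np.vstack([np.hstack([cv2.resize(im[150:300,140:270],None,fx=3,fy=2.0),cv2.resize(im[150:300,300:430],None,fx=3,fy=2)]),cv2.resize(im2[140:290,140:400],None,fx=3,fy=2)]))
E
```

```text
(no output)
```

View pics/s4.png

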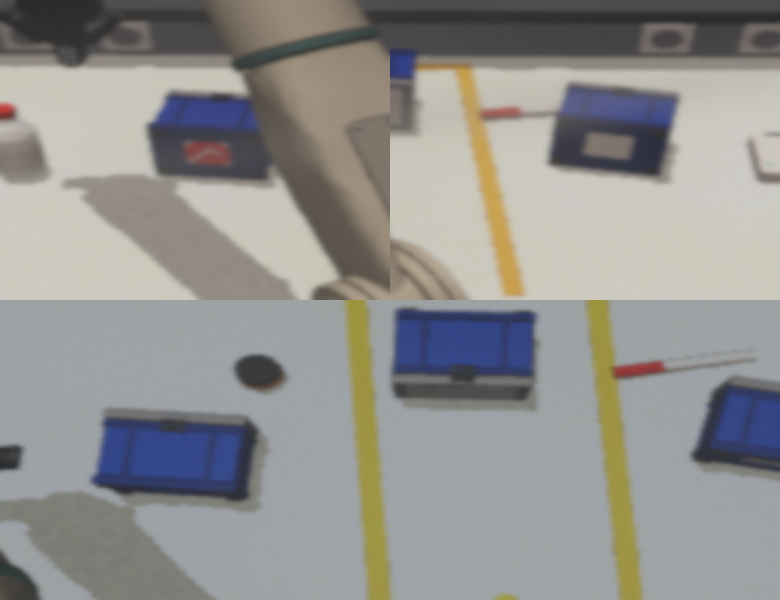

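```bash
python3 - <<'E'
from h import *
f=lambda P:(np.array(P,float)-[0,300])/[3,2]+140
w=ray("top",f([[104,410],[257,420],[245,490],[95,483]]),100);print(w.round(),w.mean(0).round())
print(ray("top",f([[367,300],[389,600],[588,300],[621,600]]),0).round())
print("sent",ray("top",f([[393,310],[535,312],[534,385],[393,387]]),100).round())
print("flux",ray("top",f([[260,370]]),35).round())
im=viewer.get_image("side");hs=cv2.cvtColor(im,cv2.COLOR_BGR2HSV);m=(((hs[...,0]<10)|(hs[...,0]>170))&(hs[...,1]>90))[215:240,195:225]
print("\n".join("".join(".#"[int(v)] for v in r) for r in m))
E
```

```text
[[682. 290.]
 [666. 162.]
 [579. 173.]
 [590. 297.]] [629. 231.]
[[ 848.   71.]
 [ 441.   59.]
 [ 843. -131.]
 [ 436. -144.]]
sent [[806.  46.]
 [800. -74.]
 [706. -70.]
 [706.  48.]]
flux [[745. 166.]]
..............................
..............................
..............................
..............................
..............................
..............................
..........######..............
.........#########............
........###########...........
.......######....###..........
.......#####......###.........
.......####........##.........
........##....###..##.........
........#....########.........
............#########.........
............#########.........
.............#######..........
..............................
..............................
..............................
..............................
..............................
..............................
..............................
..............................
```

Call:
apply_moves(
  series=[
    [[0, 0, 0, 0, 0, 1], [0, 0, 0, 0, 0, 1], [0, 0, 0, 0, 0, 1], [0, 0, 0, 0, 0, 1], [0, 0, 0, 0, 0, 1]],
  ],
  claw=0.15,
)

```text
clock: 13.65
eef_pos: [605.4, 359.6, 202.8]
tool_rot: [3.141, 0.002, 0.927]
force: [-0.5, 0.5, -0.0]
width: 49.1
```

Call:
apply_moves(
  series=[
    [[0, 0, 0, 0, 0, 1], [0, 0, 0, 0, 0, 1], [0, 0, 0, 0, 0, 1], [0, 0, 0, 0, 0, 1], [0, 0, 0, 0, 0, 1]],
  ],
)

```text
clock: 14.28
eef_pos: [605.4, 359.6, 202.8]
tool_rot: [3.141, 0.002, 0.403]
force: [-0.1, -1.2, 0.2]
width: 49.3
```

Call:
apply_moves(
  series=[
    [[0, 0, 0, 0, 0, 1], [0, 0, 0, 0, 0, 1], [0, 0, 0, 0, 0, 1], [0, 0, 0, 0, 0, 1], [0, 0, 0, 0, 0, 1]],
  ],
)

```text
clock: 14.9
eef_pos: [605.4, 359.6, 202.8]
tool_rot: [3.14, 0.001, -0.12]
force: [-0.3, 0.2, 0.0]
width: 48.8
```

```bash
python3 - <<'E'
from h import *
s=ctrl.read_state();p=s["eef_pos"];y=s["tool_rot"][2];d=np.array([630,335])-p[:2]
print(p,np.degrees(y),d[0]*np.cos(y)+d[1]*np.sin(y),d[0]*np.sin(y)-d[1]*np.cos(y),s["qpos"])
E
```

```text
[605.35487498 359.62901618 202.81840748] -6.902259052752468 27.426328236509164 21.48876787329546 [-0.76697064  0.76586027  0.36570894  1.37954462 -0.28897259  1.05065755
 -0.47096285]
```

Call:
apply_moves(
  series=[
    [[0.54, 0.4, 0.2, 0, 0, 0], [0, 0, 0.8, 0, 0, 0], [0, 0, 0.8, 0, 0, 0], [0, 0, 0.8, 0, 0, 0], [0, 0, 0.6, 0, 0, 0]],
  ],
)

```text
clock: 15.52
eef_pos: [629.0, 336.3, 41.0]
tool_rot: [3.139, 0.003, -0.117]
force: [-0.1, 0.2, 1.4]
width: 49.2
```

Call:
apply_moves(
  series=[
    [[0, 0.2, 0, 0, 0, 0], [0, 0.2, 0, 0, 0, 0], [0, 0.15, 0, 0, 0, 0], [0, 0.15, 0, 0, 0, 0], [0, 0.15, 0, 0, 0, 0]],
  ],
)

```text
clock: 16.15
eef_pos: [625.9, 297.6, 44.6]
tool_rot: [-3.139, -0.002, -0.114]
force: [1.1, 4.1, 0.6]
width: 49.2
```

Call:
apply_moves(
  series=[
    [[0, 0.2, 0, 0, 0, 0], [0, 0.2, 0, 0, 0, 0], [0, 0.2, 0, 0, 0, 0], [0, 0.2, 0, 0, 0, 0], [0, 0.2, 0, 0, 0, 0]],
  ],
)

```text
clock: 16.77
eef_pos: [619.3, 245.8, 43.2]
tool_rot: [3.141, 0.0, -0.115]
force: [0.5, 3.2, 1.5]
width: 49.5
```

Call:
apply_moves(
  series=[
    [[0, 0.2, 0, 0, 0, 0], [0, 0.2, 0, 0, 0, 0], [0, 0.2, 0, 0, 0, 0], [0, 0.2, 0, 0, 0, 0], [0, 0.2, 0, 0, 0, 0]],
  ],
)

```text
clock: 17.4
eef_pos: [613.5, 196.1, 43.2]
tool_rot: [3.141, 0.0, -0.115]
force: [-0.2, 2.8, 1.3]
width: 49.3
```

```bash
python3 - <<'E'
from h import *
im=viewer.get_image("side"); im2=viewer.get_image("top"); cv2.imwrite("pics/s5.png",np.hstack([cv2.resize(im[150:300,140:320],None,fx=2,fy=2),cv2.resize(im2[140:290,140:350],None,fx=2,fy=2)]))
E
```

```text
(no output)
```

View pics/s5.png

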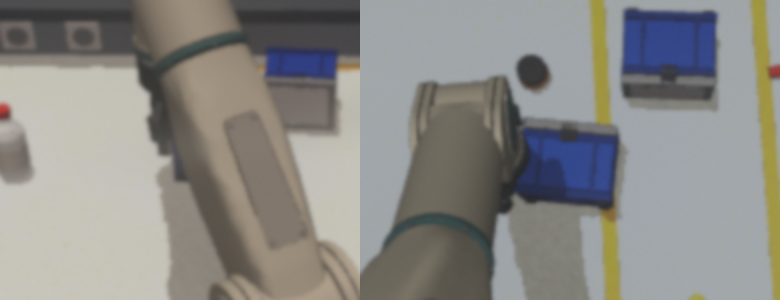

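Call:
apply_moves(
  series=[
    [[0, 0.2, 0, 0, 0, 0], [0, 0.2, 0, 0, 0, 0], [0, 0.2, 0, 0, 0, 0], [0, 0.2, 0, 0, 0, 0], [0, 0.2, 0, 0, 0, 0]],
  ],
)

```text
clock: 18.12
eef_pos: [607.8, 146.5, 43.3]
tool_rot: [3.141, 0.0, -0.115]
force: [0.1, 1.9, -1.0]
width: 49.0
```

Call:
apply_moves(
  series=[
    [[0, 0.2, 0, 0, 0, 0], [0, 0.2, 0, 0, 0, 0], [0, 0.2, 0, 0, 0, 0], [0, 0.2, 0, 0, 0, 0], [0, 0.2, 0, 0, 0, 0]],
  ],
)

```text
clock: 18.75
eef_pos: [602.1, 96.9, 43.3]
tool_rot: [3.142, 0.0, -0.115]
force: [0.1, 1.9, -1.3]
width: 49.1
```

Call:
apply_moves(
  series=[
    [[0, 0.2, 0, 0, 0, 0], [0, 0.2, 0, 0, 0, 0], [0, 0.2, 0, 0, 0, 0], [0, 0.2, 0, 0, 0, 0], [0, 0.1, 0, 0, 0, 0]],
  ],
)

```text
clock: 19.38
eef_pos: [596.9, 51.8, 43.3]
tool_rot: [3.141, 0.0, -0.116]
force: [0.3, 2.1, -0.0]
width: 48.9
```

```bash
python3 - <<'E'
from h import *
im2=viewer.get_image("top"); cv2.imwrite("pics/s6.png",cv2.resize(im2[110:310,190:390],None,fx=3,fy=3))
E
```

```text
(no output)
```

View pics/s6.png

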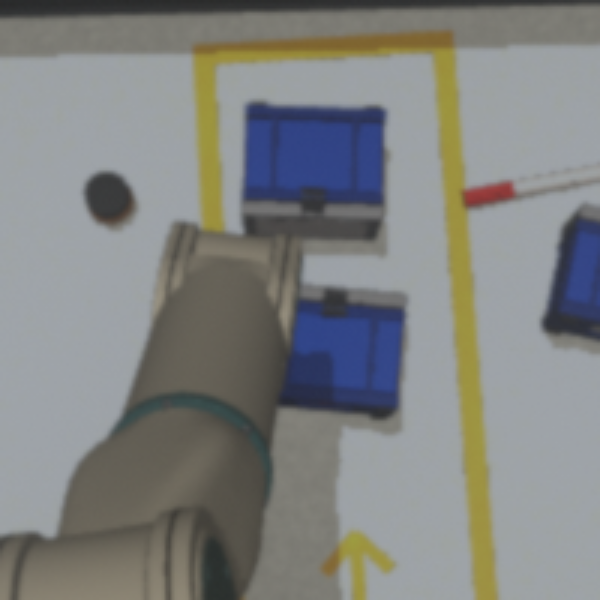

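```bash
python3 - <<'E'
from h import *
print(ray("top",np.array([[406,296],[397,408]])/3+[190,110],100),ray("top",np.array([[458,296],[466,410]])/3+[190,110],0))
E
```

```text
[[638.5675694  -86.61254179]
 [545.27990141 -75.87182011]] [[ 652.63413931 -141.34961634]
 [ 550.25667497 -144.3247272 ]]
```

Call:
apply_moves(
  series=[
    [[0, 0.12, 0, 0, 0, 0], [0, 0.12, 0, 0, 0, 0], [0, 0.06, 0, 0, 0, 0], [0, 0, 0, 0, 0, 0], [0, -0.3, 0, 0, 0, 0]],
  ],
)

```text
clock: 20.05
eef_pos: [597.0, 51.1, 43.4]
tool_rot: [3.14, -0.0, -0.118]
force: [-0.0, -0.4, -0.6]
width: 49.0
```

Call:
apply_moves(
  series=[
    [[0, -0.8, 0, 0, 0, 0], [0, -0.5, -0.7, 0, 0, 0], [0, 0, -1, 0, 0, 0], [0, -0.6, -1, 0, 0, 0], [0, -1, -0.5, 0, 0, 0]],
  ],
)

```text
clock: 20.68
eef_pos: [615.3, 196.5, 206.9]
tool_rot: [-3.141, -0.005, -0.119]
force: [1.3, 1.4, -0.9]
width: 49.0
```

Call:
apply_moves(
  series=[
    [[0, -1, 0, 0, 0, 0], [0, -1, 0, 0, 0, 0], [0, -1, 0, 0, 0, 0], [0, 0, 0, 0, 0, 0], [0, 0, 0, 0, 0, 0]],
  ],
)

```text
clock: 21.3
eef_pos: [630.4, 345.9, 202.8]
tool_rot: [3.14, 0.0, -0.115]
force: [-0.2, -0.5, -0.2]
width: 49.1
```

```bash
python3 - <<'E'
from h import *
im2=viewer.get_image("top"); cv2.imwrite("pics/s7.png",cv2.resize(im2[110:310,180:446],None,fx=3,fy=3))
E
```

```text
(no output)
```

View pics/s7.png

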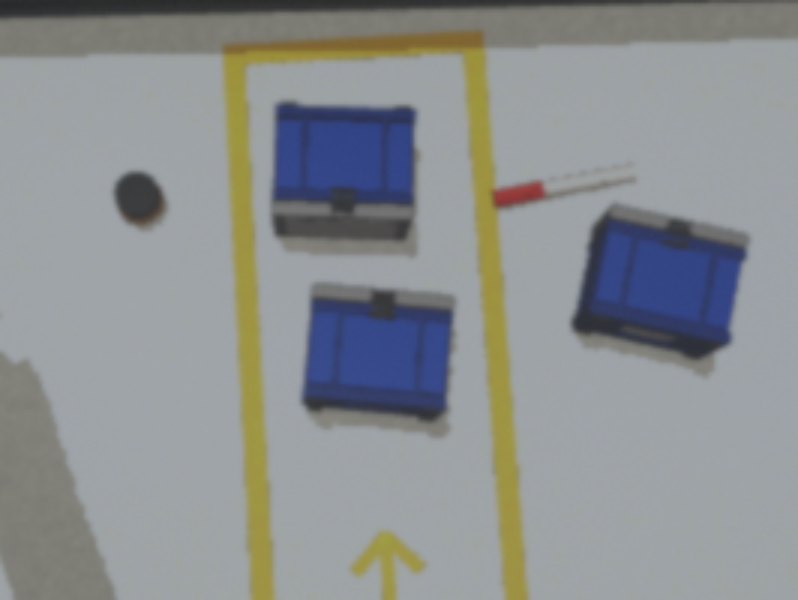

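```bash
python3 -c "
from cell import ctrl
print(ctrl.finish_job())"
```

```text
the job is handed in; nothing more can be done
None
```

I tipped both crates onto their sides and handed the job in at about 21 s. The red stamp was under crate_left, so I pushed that one into the dispatch lane. crate_right showed a bare white card and I left it lying where it fell.

**Tipping direction:** I tipped both crates away from the robot, not towards it as the task's note can be read. Both cameras look from the robot's side, so the undersides would only be visible that way.

**Failed first try:** The first attempt on crate_left failed. The fingertip jammed, with about 50 N of vertical force at the wrist. The crate rocked and settled back upright in the same place, within about 1 pixel. The second try, following the tipping arc, laid it over cleanly.

**Last checks (final top picture):**
- crate_left lies wholly between the tapes, about 30 mm or more clear of each, and short of the sent crate.
- crate_right lies outside the lane.
- The sent crate, flux jar and marker look unmoved.
- The solvent bottle, screwdriver and adapter box are outside that last picture. The arm stayed clear of them, and I saw no change in earlier pictures.
- The arm was clear of everything, about 200 mm above the bench.

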